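# Dose clamping nuts from the wheel and restock the rack

### The job

Set the parts tray in front of the dispenser's chute, then for each nut left in the dosing wheel turn the wheel until its pocket sits over the drop hole and tip the flap with the red lever so that the nut drops out through the hole and down the chute. Put every one of these nuts into a pocket of its own in the wooden rack, right down on the pocket's floor: some pockets are already taken, so feel which are empty. Leave the flap shut, and do not knock the coffee cup or the tape roll about.

Things in the scene. Friction and masses are not known exactly. Their poses are not given: they have to be found in the camera images.
- dispenser: Bench nut dispenser, bolted down: green foot (150 mm square, centred 30 mm to +x) and column carrying a round aluminium deck (radius 90 mm, top 160 mm above the bench, 10 mm thick) with the blue dosing wheel on it. Origin on the bench under the wheel's axis, z up. Its drop hole, lever and chute are on its own -x side; a 45 degree steel chute leads from under the hole down along -x.
- drop_hole (a point): Centre of the drop hole at deck height, 160 mm above the bench, 62 mm from the wheel's axis. The hole is 44 mm (radially) by 50 mm and shut from below by a steel tipping flap flush with the deck.
- tray_spot (a point): Point on the bench in front of the chute, 180 mm from the wheel's axis, where the centre of the parts tray belongs. Its axes are those of the dispenser (-x leads away from the dispenser).
- wheel (a joint): How far the blue dosing wheel has been turned since the start, rad, counter-clockwise from above positive (the start angle is random: see wheel_pocket1). Turns both ways, up to 6.3; stiff enough (0.12 N m) to stay where left. Wheel 170 mm across, from 161 to 187.5 mm above the bench, six open square through-pockets 34 x 34 mm.
- wheel_knob (a point): Grip point of the wheel's black bar knob, on the wheel's axis 218 mm above the bench. The bar is 64 mm long along this point's x, 14 mm thick (its y), and reaches from 200 to 228 mm above the bench. It turns with the wheel.
- flap (a joint): Tip of the flap, rad: 0 shut (flush with the deck), 1.3 the stop. Sprung shut (about 1.5 to 2.5 N at the lever's ball). A nut in the pocket over the hole falls through once it is past about 0.9; keep it open about half a second.
- lever_ball (a point): Centre of the red ball, 20 mm across, on the end of the flap's lever (8 mm rod). With the flap shut the lever leans towards the dispenser's +y and the ball is about 227 mm above the bench; pushing the ball level towards the dispenser's -y, about 80 mm, tips the flap; let go, it springs back. The space around the ball is free above 190 mm, up to the knob.
- tray: Loose shallow steel parts tray, 110 x 110 mm outside, walls 3 mm thick and 12 mm high, floor 3 mm, 0.3 kg. Origin at the centre of its underside, z up. An upright red grip stands outside the middle of its -x side.
- tray_grip (a point): Grip point of the tray's red grip, 60.5 mm from the tray's centre, 24 mm above its underside: an upright plate 10 mm thick along the tray's x, 44 mm wide along its y, 32 mm high.
- rack: Hardwood nut rack, fixed: 116 mm (its x) by 168 mm (its y), 22 mm high, six square pockets 40 x 40 mm, 16 mm deep (floor 6 mm above the bench), centred at x = -26, 26 and y = -52, 0, 52 mm. Origin at the centre of its underside. Two or three pockets already hold a like brass nut standing 8 mm above the block; which ones is not reported. A pocket takes one nut only.
- nut1: Brass hexagonal clamping nut, 24 mm across flats, 27.7 mm across corners, 24 mm high, 65 g. Origin at its centre, z along the bore. Two or three of nut1 to nut6 are present, each in a pocket of the wheel at the start; the others are absent.
- nut2: Brass hexagonal clamping nut, 24 mm across flats, 27.7 mm across corners, 24 mm high, 65 g. Origin at its centre, z along the bore. Two or three of nut1 to nut6 are present, each in a pocket of the wheel at the start; the others are absent.
- nut3: Brass hexagonal clamping nut, 24 mm across flats, 27.7 mm across corners, 24 mm high, 65 g. Origin at its centre, z along the bore. Two or three of nut1 to nut6 are present, each in a pocket of the wheel at the start; the others are absent.
- nut4: Brass hexagonal clamping nut, 24 mm across flats, 27.7 mm across corners, 24 mm high, 65 g. Origin at its centre, z along the bore. Two or three of nut1 to nut6 are present, each in a pocket of the wheel at the start; the others are absent.
- nut5: Brass hexagonal clamping nut, 24 mm across flats, 27.7 mm across corners, 24 mm high, 65 g. Origin at its centre, z along the bore. Two or three of nut1 to nut6 are present, each in a pocket of the wheel at the start; the others are absent.
- nut6: Brass hexagonal clamping nut, 24 mm across flats, 27.7 mm across corners, 24 mm high, 65 g. Origin at its centre, z along the bore. Two or three of nut1 to nut6 are present, each in a pocket of the wheel at the start; the others are absent.
- coffee_cup: Clear plastic coffee cup, 72 mm across the rim, 85 mm high, standing on the bench; origin at the centre of its underside. To be left alone.
- tape_roll: Roll of paper tape lying flat, 90 mm across, 24 mm high; origin at the centre of its underside. To be left alone.
- chute_lip (a point): Middle of the chute's lower lip, 123 mm from the wheel's axis, 22 mm above the bench (18 mm free below it). The chute is 74 mm wide outside; its sides rise to 50 mm at 128 mm from the axis and to 150 mm under the deck's edge. Nuts slide out here and come to rest about 20 to 110 mm further on, lying any way up.
- wheel_pocket1 (a point): Centre of one of the wheel's six pockets at deck height; this point's -x points out from the wheel's axis. All pocket centres are 62 mm from the axis, 60 degrees apart. A nut in a pocket stands on the deck (centre 172 mm above the bench), up to 5 mm off the pocket's centre, pushed along by the walls. Lined up with the hole within about 3 degrees it falls when the flap is tipped.
- flap_axle (a point): Fixed point on the lever's axle at the lever, 157 mm above the bench, 100 mm in front of the wheel's axis and 27.5 mm to the dispenser's +y side of the hole. Its axes are the dispenser's; the axle runs along x. The ball swings round this point at 80 mm radius, from 0.5 rad left of upright (towards +y, flap shut) to 0.8 rad on the -y side (flap at its stop).

How it is judged:
By the outcome, as a careful person would: the job done as asked, in the order asked, and still so for the second after the job is handed in, with the robot touching nothing.
Of nut1, nut2, nut3, nut4, nut5, nut6 only 2 to 3 are there at a start; the rules pass over those that are not, and their reading is None.
Of stock1, stock2, stock3, stock4, stock5, stock6 only 2 to 3 are there at a start; the rules pass over those that are not, and their reading is None.
At some moment in a run one of tray may be knocked a few centimetres aside while the robot is not near it.
Once in a run the grip may slacken for a moment while it holds something.
It also fails if it takes over 210 s, if anything falls off the work surface, if the arm or the gripper's body presses on something with over 40 N, if the wrist force passes 120 N, or if a joint passes its speed limit or range.

### The arm

A 6-joint arm with a two-finger parallel gripper is mounted at the origin on the work surface. World frame = base frame: x ahead of the robot, y to its left, z up, the work surface at z = 0. Lengths are in mm, angles in rad, forces in N, time in s.
With the tool pointing down it reaches from about 375 to 825 mm from the base axis. Payload 5.5 kg.
Tool frame: the origin (TCP) lies at the very end of the fingers, on their centre line; the grasp point (between the pads) lies 19 mm behind it; z points along the fingers, y is the line along which they close (so a half turn about z gives the same grasp; the last joint's range is limited). The gripper opens to 85 mm and grips with 20 to 120 N. Pads are 22 mm wide; open, the fingers measure 114 mm over their backs; the gripper's body (76 mm by 85 mm) begins 54 mm behind the grasp point. The pads swing forward as they close: fully open they stand 13 mm farther back than shut.
Start: joints at [1.112, 0.314, -0.047, 1.21, 0, 1.571], TCP at [265.72, 537.948, 231.299] pointing down, gripper open.
Joint ranges: [-2.67, 2.67], [-0.69, 1.73], [-1.03, 1.25], [-2.08, 2.16], [-1.42, 1.45], [-3.14, 3.14]. Speed limits (rad/s): [2.39, 2.39, 3.01, 3.14, 3.14, 3.14].

### API

Orientations are given as a unit quaternion [x, y, z, w].
In Python, from cell import r gives the robot as it stands.
- The arm moves only by the shell command python3 nudge.py 'ROWS' [FORCE]. ROWS is one flat JSON list of numbers that holds 1 to 12 rows one after another, with no inner brackets; each row has 7 numbers: a rotation vector rx, ry, rz in units of 0.05 rad, then dx, dy, dz in units of 5 mm, then the finger opening in mm; each row is the pose to reach, as a shift and turn from the pose commanded when the command began, along the tool's axes at that moment; what a row does not reach only later rows make up. A row lasts 1/12 s, in which the tool goes at most 41.7 mm and 0.125 rad, less where a joint would pass 70% of its speed; a pose out of reach is approached as far as the arm can. The fingers move at their own pace and stop on an object; FORCE is the grip in N (left out, the last holds). Time passes only in rows, so rows that do not move let the fingers close. It prints the time, the measured TCP pose, the force, the opening and the grip force at its end. Input that does not fit is refused with a message, and nothing moves.
- r.sense(): the state, without advancing time (a new reading comes with each control period).
- r.read_camera(name): name is "scene" or "top"; returns a dict with "img" (420x560x3 uint8, red, green, blue), "mtx" (3x3 intrinsics, pixels), "cam_to_world" (4x4, takes a point from camera to world coordinates). Camera axes: x right, y down, z forward; pixel columns grow to the right and rows downward; lengths in mm; the calibration is good to about 2 mm. A picture is of the moment at which its call begins. There is no depth.
- r.sign_off(): hands the job in; it is judged then, once.
The state is a dict: "t": time; "joint_positions": joint angles; "joint_vel": joint speeds; "tau": joint torques, N m; "position": TCP position; "orientation": TCP orientation; "ft_force": force on the tool from outside, world axes, zero at the start; "moment": the same for the moment, N m; "width": finger opening in mm; "gripper_force": force on a finger pad.
Only numpy, scipy, OpenCV 4.12 (cv2) and the standard library are available. Lean on these libraries where they do the work, as an engineer would, in place of code of your own. Each camera call takes 0.05 s, during which the arm holds its last target. There are 200 camera calls.

## Working session

There is one attempt and no reset: what is moved stays moved. The work goes in short steps, Python scripts to look and compute and a shell command to move; the robot and the scene stay as the last step left them, time stands still between calls to the robot, and variables do not carry over. Pictures are saved under pics/ and viewed, at most 14 in all, crops included, and the job is handed in when it is done.

```bash
ls; mkdir -p pics
python3 - <<'E'
from cell import r
import cv2
s=r.sense(); print({k:(v if not hasattr(v,'tolist') else v.tolist()) for k,v in s.items()})
for n in("scene","top"):
    c=r.read_camera(n); cv2.imwrite(f"pics/{n}0.png",c["img"][:,:,::-1]); print(n,c["mtx"],c["cam_to_world"])
E
```

```text
cell.py
nudge.py
pics
{'t': 0.0, 'joint_positions': [1.1119825678457345, 0.3141761579345123, -0.04807857544991573, 1.2101852376150053, -6.069179239869361e-06, 1.5708238503414518], 'joint_vel': [0.0007469413184130191, 0.0009785091032715279, 0.00029565570202306124, 0.000991918130754056, -0.0010454247533760166, 0.0007692315093429344], 'tau': [2.283468347741291e-07, -53.958810567855835, 33.97465467453003, 0.01949447498191148, 0.00032603286854282487, 1.984038533464627e-06], 'position': [265.4803649252082, 537.435345607694, 230.46466625925322], 'orientation': [0.22741330393192666, 0.9737979840778788, -0.00080098405455136, -0.0001839162004873716], 'ft_force': [-0.8922502307600565, 0.3733029313005486, 0.3979119451301212], 'moment': [0.005353537309052841, 0.037027798644644505, -0.03654694590485192], 'gripper_force': 0.0, 'width': 85.2957192900714}
scene [[383.87913613   0.         274.91061485]
 [  0.         383.87913613 215.10993524]
 [  0.           0.           1.        ]] [[-7.33075500e-01  5.45087820e-01 -4.06791814e-01  9.32294146e+02]
 [ 6.80146858e-01  5.86845882e-01 -4.39331494e-01  4.25073331e+02]
 [-7.50145447e-04 -5.98741329e-01 -8.00942106e-01  8.20392414e+02]
 [ 0.00000000e+00  0.00000000e+00  0.00000000e+00  1.00000000e+00]]
top [[459.32577601   0.         276.25268673]
 [  0.         459.32577601 209.64342883]
 [  0.           0.           1.        ]] [[ 1.13625474e-02 -9.95137369e-01  9.78392049e-02  4.75621895e+02]
 [-9.99533699e-01 -8.53015122e-03  2.93192983e-02  3.06261920e+01]
 [-2.83421462e-02 -9.81267243e-02 -9.94770259e-01  1.20861088e+03]
 [ 0.00000000e+00  0.00000000e+00  0.00000000e+00  1.00000000e+00]]
```
View pics/scene0.png

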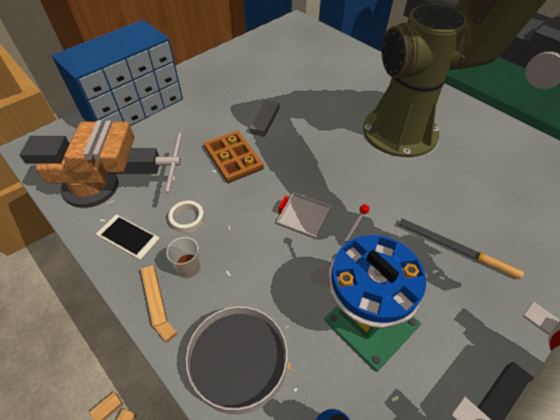

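View pics/top0.png

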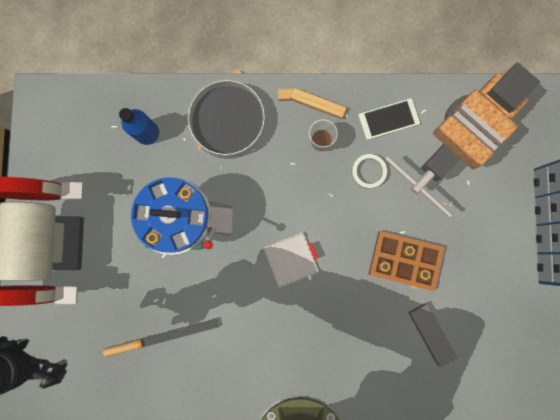

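Create h.py:
```python
import cv2, numpy as np
from cell import r
from scipy.spatial.transform import Rotation as R
np.set_printoptions(precision=1,suppress=True)
def cam(n):
    c=r.read_camera(n); c["hsv"]=cv2.cvtColor(c["img"],cv2.COLOR_RGB2HSV); return c
def ray(c,p):
    T=c["cam_to_world"]; d=T[:3,:3]@np.linalg.solve(c["mtx"],[p[0],p[1],1.]); return T[:3,3],d
def onz(c,p,z):
    o,d=ray(c,p); return o+d*(z-o[2])/d[2]
def tri(c1,p1,c2,p2):
    o1,d1=ray(c1,p1);o2,d2=ray(c2,p2)
    t=np.linalg.lstsq(np.c_[d1,-d2],o2-o1,rcond=None)[0]
    a=o1+t[0]*d1;b=o2+t[1]*d2; return (a+b)/2,np.linalg.norm(a-b)
def blobs(c,lo,hi,amin=20,roi=None):
    m=cv2.inRange(c["hsv"],np.array(lo),np.array(hi))
    if lo[0]==0: m|=cv2.inRange(c["hsv"],np.array([172,lo[1],lo[2]]),np.array([180,hi[1],hi[2]]))
    if roi: k=np.zeros_like(m); x0,y0,x1,y1=roi; k[y0:y1,x0:x1]=m[y0:y1,x0:x1]; m=k
    cs=cv2.findContours(m,cv2.RETR_EXTERNAL,cv2.CHAIN_APPROX_NONE)[0]
    return sorted([k for k in cs if cv2.contourArea(k)>=amin],key=cv2.contourArea,reverse=True)
def cen(k):
    m=cv2.moments(k); return np.array([m["m10"]/m["m00"],m["m01"]/m["m00"]])
def save(c,n,roi,f):
    x0,y0,x1,y1=roi; cv2.imwrite(n,cv2.resize(c["img"][y0:y1,x0:x1,::-1],None,fx=f,fy=f,interpolation=cv2.INTER_CUBIC))
RED=((0,150,110),(8,255,255)); BLUE=((105,150,60),(122,255,255))
```

Run:
```python
from h import *
t=cam("top"); s=cam("scene")
for n,c,roi in(("top",t,(110,160,340,300)),("scene",s,(250,160,450,350))):
    print(n,"red",[(cen(k),cv2.contourArea(k)) for k in blobs(c,*RED,10,roi)])
    k=blobs(c,*BLUE,500,roi)[0]; e=cv2.fitEllipse(cv2.convexHull(k)); print("blue",e, onz(c,e[0],187.5), onz(c,e[0],180))
    m=[(cv2.minAreaRect(k),cv2.contourArea(k)) for k in blobs(c,(5,120,60),(20,255,255),300)]; print(m)
    m=[(cen(k),cv2.contourArea(k)) for k in blobs(c,(18,100,80),(35,255,255),15)]; print("yel",m)
a=np.zeros((600,800,3),np.uint8)
def put(c,roi,x,y,f):
    x0,y0,x1,y1=roi; q=cv2.resize(c["img"][y0:y1,x0:x1,::-1],None,fx=f,fy=f,interpolation=cv2.INTER_CUBIC); a[y:y+q.shape[0],x:x+q.shape[1]]=q
put(t,(125,170,225,260),0,0,4); put(t,(365,225,450,295),400,0,4); put(s,(320,190,430,330),0,360,1.7); put(s,(200,125,270,185),400,300,5); 
cv2.imwrite("pics/m1.png",a)
```

```text
top red [(array([207.5, 244.5]), 41.0), (array([312.7, 250.8]), 37.5)]
blue ((168.50173950195312, 214.5890350341797), (73.49260711669922, 75.01177215576172), 68.16708374023438) [562.8 302.8 187.5] [563.4 304.8 180. ]
[(((406.4510192871094, 261.3124084472656), (67.62281036376953, 46.35116958618164), 13.671306610107422), 2920.0), (((463.2072448730469, 142.93646240234375), (57.456634521484375, 25.940967559814453), 41.987213134765625), 1338.0), (((497.6585693359375, 105.19652557373047), (57.716609954833984, 49.74424743652344), 41.633541107177734), 1319.5), (((311.0843811035156, 100.89358520507812), (67.718994140625, 12.793980598449707), 16.60698127746582), 489.0)]
yel [(array([316.6, 101.9]), 441.5), (array([  1.2, 144.1]), 88.0), (array([152.1, 237.6]), 80.5), (array([184.9, 192.9]), 78.0), (array([424.4, 274.3]), 72.0), (array([384.3, 266. ]), 70.0), (array([409. , 250.2]), 68.0), (array([111.1, 351.1]), 28.5), (array([138.9, 343.4]), 22.5)]
scene red [(array([283.2, 202.4]), 51.5), (array([364.5, 208.4]), 48.5)]
blue ((378.06060791015625, 277.92633056640625), (84.14070892333984, 95.87
[... 422 characters left out ...]
9111328), (53.40886306762695, 39.44877624511719), 56.97612762451172), 1702.5), (((155.63726806640625, 304.2919921875), (77.46768951416016, 20.168413162231445), 71.30101776123047), 1034.0), (((105.68294525146484, 407.85369873046875), (15.617377281188965, 33.73353576660156), 51.34019088745117), 450.5), (((500.0168762207031, 265.65057373046875), (47.91631317138672, 9.016790390014648), 24.567171096801758), 358.5)]
yel [(array([409.5, 145.3]), 334.0), (array([345.5, 278.6]), 114.5), (array([410.6, 270.1]), 110.0), (array([421.7,  44.9]), 95.5), (array([248.7, 160.2]), 60.0), (array([224. , 155.7]), 53.5), (array([232. , 139.3]), 44.5), (array([364. , 326.7]), 29.5), (array([480.7, 256.8]), 22.0)]
```

View pics/m1.png

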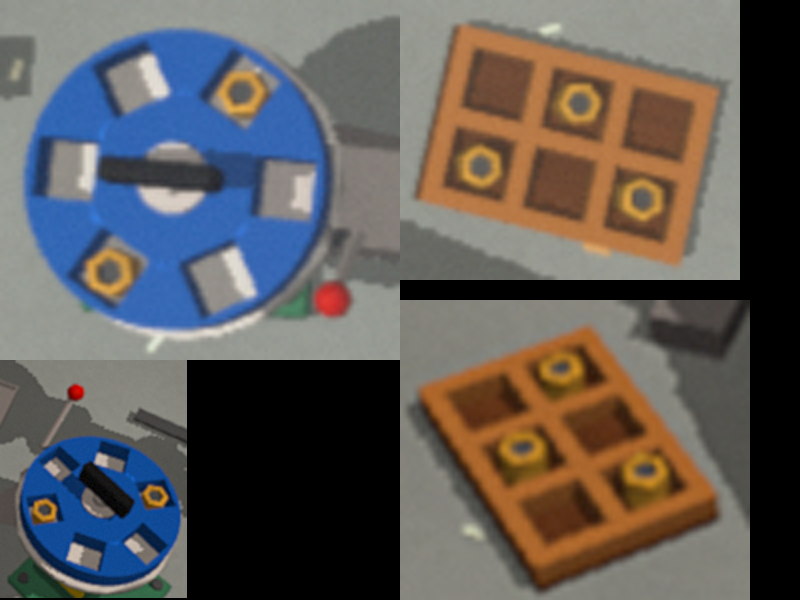

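Run:
```python
from h import *
t=cam("top"); s=cam("scene")
ball=tri(t,(207.5,244.5),s,(364.5,208.4)); print("ball",ball)
A=(184.9,192.9);B=(152.1,237.6)
for a,b in ((A,(345.5,278.6)),(B,(410.6,270.1))): print("nut",tri(t,a,s,b), onz(t,a,184), onz(s,b,184))
# wheel ellipse centre triangulated at mid side
print("wheel",tri(t,(168.5,214.59),s,(378.06,277.93)))
# knob
for n,c,roi in(("t",t,(145,200,195,225)),("s",s,(355,240,410,290))):
    k=blobs(c,(0,0,0),(180,255,45),30,roi); print(n,[(cen(q),cv2.minAreaRect(q)) for q in k[:2]])
# tray grip, tray
print("grip",tri(t,(312.7,250.8),s,(283.2,202.4)), onz(t,(312.7,250.8),34))
# rack corners
for n,c in(("t",t),("s",s)):
    k=blobs(c,(5,120,60),(20,255,255),1500,(360,220,460,300) if n=="t" else (195,120,275,190))[0]
    p=cv2.approxPolyDP(cv2.convexHull(k),4,True)[:,0]; print(n,p.tolist(),[onz(c,q,22)[:2] for q in p])
for a in((424.4,274.3),(384.3,266.),(409.,250.2)): print("stock",onz(t,a,30))
for a in((248.7,160.2),(224.,155.7),(232.,139.3)): print("stockS",onz(s,a,30))
save(t,"pics/tray.png",(255,220,330,300),7)
```

```text
ball (array([494.9, 206.7, 230.2]), np.float64(3.2161047645813476))
nut (array([612.4, 269.8, 181. ]), np.float64(2.4697488700877415)) [612.7 268.1 184. ] [613.1 271.5 184. ]
nut (array([510.2, 341.1, 181.9]), np.float64(3.153465342160073)) [510.9 339.1 184. ] [510.5 342.7 184. ]
wheel (array([563.1, 308.2, 173.3]), np.float64(3.503843085820165))
t []
s [(array([382. , 266.1]), ((381.984375, 266.0166320800781), (36.75043487548828, 12.08296012878418), 43.15238952636719))]
grip (array([485.6, -27.7,  26.5]), np.float64(3.695107390630569)) [486.8 -28.6  34. ]
t [[379, 232], [443, 247], [434, 290], [369, 273]] [array([ 536.9, -199. ]), array([ 500.3, -360.9]), array([ 391.6, -335.7]), array([ 432.2, -172.6])]
s [[238, 131], [262, 168], [228, 182], [204, 142]] [array([ 389., -330.]), array([ 439.5, -161.3]), array([ 544.2, -185.6]), array([ 496.1, -361.6])]
stock [ 430.9 -310.2   30. ]
stock [ 450.5 -209.9   30. ]
stock [ 491.1 -272.6   30. ]
stockS [ 451.9 -204.5   30. ]
stockS [ 492.6 -267.3   30. ]
stockS [ 431.5 -305.8   30. ]
```

View pics/tray.png

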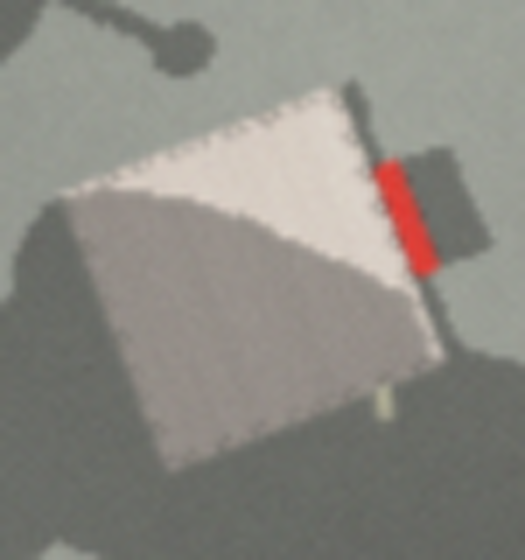

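Two nuts are in the wheel, in opposite pockets at top-view pixels (185,193) and (152,238). The rack's upper-left, upper-right and lower-middle pockets look empty. The tray is turned about 21° from the dispenser's axes, with its grip at (313,251).

```bash
cat > to.py <<'E'
import sys
from h import *
# to.py x y z yaw_of_tool_y_deg : tool-axes shift needed from the measured pose
x,y,z,a=map(float,sys.argv[1:5]); s=r.sense(); q=R.from_quat(s["orientation"])
ya=np.array([np.cos(np.radians(a)),np.sin(np.radians(a)),0]); za=np.array([0,0,-1.]); M=np.c_[np.cross(ya,za),ya,za]
print("rot",(q.inv()*R.from_matrix(M)).as_rotvec().round(3),"d",q.inv().apply(np.array([x,y,z])-s["position"]),"pos",np.array(s["position"]),"F",np.array(s["ft_force"]),"w",round(s["width"],1),"t",round(s["t"],2))
E
python3 to.py 485.6 -27.7 90 111
```

```text
rot [-0.  -0.  -0.8] d [-447.6 -409.5  141.2] pos [265.7 537.8 231. ] F [ 0.5 -0.6  0.1] w 85.6 t 0.3
```

Units first: shifts go in units of 5 mm and turns go in units of 0.05 rad. So -448 mm is -89.6, -410 mm is -82, -0.8 rad is -16.

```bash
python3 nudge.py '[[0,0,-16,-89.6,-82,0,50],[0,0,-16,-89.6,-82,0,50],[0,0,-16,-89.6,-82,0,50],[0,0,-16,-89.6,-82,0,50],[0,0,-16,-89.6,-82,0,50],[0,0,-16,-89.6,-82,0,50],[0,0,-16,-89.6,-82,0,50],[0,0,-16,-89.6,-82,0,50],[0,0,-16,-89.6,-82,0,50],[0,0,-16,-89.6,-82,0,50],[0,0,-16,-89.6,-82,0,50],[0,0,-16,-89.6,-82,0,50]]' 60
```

```text
refused: ROWS must be one flat list, 7 numbers to a row, no inner brackets. Nothing was moved.
```

Refused on format, not on reach. It needs one flat list, 7 numbers to a row, no inner brackets.

```bash
python3 nudge.py '[0,0,-16,-89.6,-82,0,50,0,0,-16,-89.6,-82,0,50,0,0,-16,-89.6,-82,0,50,0,0,-16,-89.6,-82,0,50,0,0,-16,-89.6,-82,0,50,0,0,-16,-89.6,-82,0,50,0,0,-16,-89.6,-82,0,50,0,0,-16,-89.6,-82,0,50,0,0,-16,-89.6,-82,0,50,0,0,-16,-89.6,-82,0,50,0,0,-16,-89.6,-82,0,50,0,0,-16,-89.6,-82,0,50]' 60; python3 to.py 485.6 -27.7 70 111
```

```text
t: 1.3
position: [443.1, 81.0, 231.6]
orientation: [-0.17, 0.985, 0.0, 0.0]
ft_force: [0.1, 0.6, -0.4]
width: 50.1
gripper_force: 0.0
rot [-0.  0. -0.] d [  -3.5 -116.7  161.6] pos [443.1  81.  231.6] F [ 0.1  0.6 -0.4] w 50.1 t 1.3
```

To row units: 80 mm is 16, -60 mm is -12.

```bash
python3 nudge.py '[0,0,0,-0.6,-12,16,50,0,0,0,-0.6,-12,16,50,0,0,0,-0.6,-12,16,50,0,0,0,-0.6,-12,16,50,0,0,0,-0.6,-12,16,50]' >/dev/null; python3 to.py 485.6 -27.7 60 111
```

```text
rot [ 0. -0. -0.] d [ -1.3 -58.7  90.8] pos [465.   27.1 150.9] F [-0.1  0.6  0.1] w 50.0 t 1.72
```

To row units: 90 mm is 18, 70 mm is 14.

```bash
python3 nudge.py '[0,0,0,-0.2,-11.6,14,50,0,0,0,-0.2,-11.6,14,50,0,0,0,-0.2,-11.6,18,50,0,0,0,-0.2,-11.6,18,50,0,0,0,-0.2,-11.6,18,50]' >/dev/null; python3 to.py 485.6 -27.7 17 111
```

```text
rot [ 0. -0. -0.] d [ 0.5 -1.7 44.8] pos [485.5 -26.   61.8] F [ 0.4  0.  -0.2] w 50.1 t 2.13
```

```bash
python3 nudge.py '[0,0,0,0,-0.2,6,50,0,0,0,0,-0.2,8.8,50,0,0,0,0,-0.2,8.8,50,0,0,0,0,-0.2,8.8,0,0,0,0,0,-0.2,8.8,0,0,0,0,0,-0.2,8.8,0,0,0,0,0,-0.2,8.8,0,0,0,0,0,-0.2,8.8,0]' 60
python3 - <<'E'
from h import *
t=cam("top"); k=blobs(t,*RED,10,(230,150,350,300)); print([(cen(q),onz(t,cen(q),40)) for q in k]); save(t,"pics/g1.png",(120,160,340,300),3)
E
python3 to.py 580 67 17 89.5
```

```text
t: 2.8
position: [488.0, -27.5, 19.5]
orientation: [-0.17, 0.985, -0.0, 0.002]
ft_force: [-2.8, 1.5, 9.5]
width: 8.1
gripper_force: 59.2
[]
rot [-0.   0.   0.3] d [-118.3   58.2    2.8] pos [488.  -27.5  19.5] F [-1.8  1.8 10.4] w 8.3 t 2.85
```

View pics/g1.png

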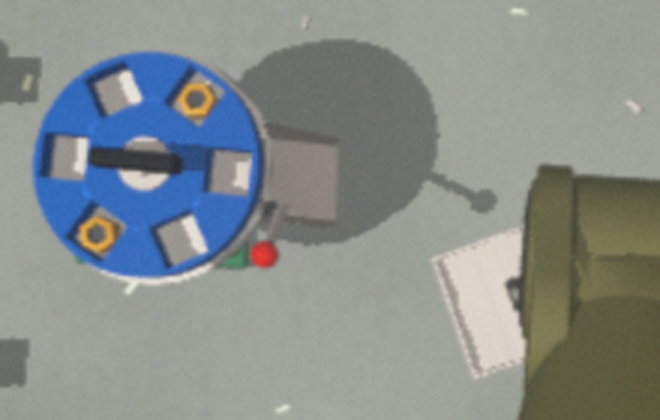

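To row units: -102 mm is -20.4, -89 mm is -17.8, 0.375 rad is 7.5.

```bash
python3 nudge.py '[0,0,0,0,0,-0.6,0,0,0,1.2,-3,0.6,-0.6,0,0,0,2.4,-6,1.2,-0.6,0,0,0,3.6,-9,2,-0.6,0,0,0,4.8,-12,2.6,-0.6,0,0,0,6,-15,3.2,-0.6,0,0,0,7.5,-16.8,3.8,-0.6,0,0,0,7.5,-17.8,6,-0.6,0,0,0,7.5,-18.8,8.4,-0.6,0,0,0,7.5,-19.6,10.6,-0.6,0,0,0,7.5,-20.4,12.4,-0.6,0,0,0,7.5,-20.4,12.4,-0.6,0]' 60; python3 nudge.py '[0,0,0,0,0,0,0]';python3 to.py 560.8 67.5 17 89.5;  python3 - <<'E'
from h import *
t=cam("top"); s=cam("scene"); save(t,"pics/g2.png",(120,160,340,300),3);
cv2.imwrite("pics/g2s.png",s["img"][150:350,230:450,::-1])
E
```

```text
t: 3.85
position: [561.2, 67.1, 20.4]
orientation: [0.015, 1.0, 0.001, -0.0]
ft_force: [-0.6, 0.6, -3.3]
width: 8.1
gripper_force: 58.8
t: 3.93
position: [561.3, 65.6, 20.4]
orientation: [0.016, 1.0, 0.0, -0.0]
ft_force: [1.1, -0.3, -3.3]
width: 8.7
gripper_force: 58.8
rot [ 0. -0. -0.] d [0.5 1.9 3.4] pos [561.3  65.6  20.4] F [ 1.1 -0.3 -3.3] w 8.7 t 3.93
```

View pics/g2.png

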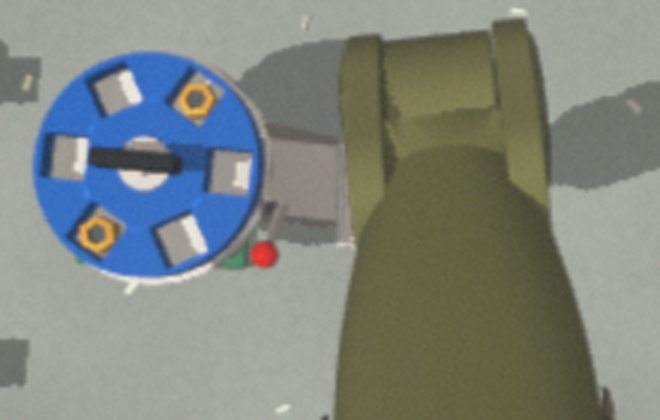

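```bash
python3 nudge.py '[0,0,0,0,0.3,0.2,0,0,0,0,0,0.3,0.5,0,0,0,0,0,0.3,0.5,0,0,0,0,0,0.3,0.5,40,0,0,0,0,0.3,0.5,40,0,0,0,0,0.3,0.5,40,0,0,0,0,0.3,-6,40,0,0,0,0,0.3,-12,40,0,0,0,0,0.3,-20,40,0,0,0,0,0.3,-28,40,0,0,0,0,0.3,-36,40,0,0,0,0,0.3,-44,40]' ; python3 nudge.py '[0,0,0,8,-6,0,50,0,0,0,16,-12,0,50,0,0,0,24,-20,0,50,0,0,0,24,-28,0,50,0,0,0,24,-30,0,50,0,0,0,24,-30,0,50]';  python3 - <<'E'
from h import *
t=cam("top"); s=cam("scene"); a=np.zeros((420,750,3),np.uint8)
a[:, :660]=cv2.resize(t["img"][160:300,120:340,::-1],None,fx=3,fy=3); cv2.imwrite("pics/g3.png",a)
k=blobs(t,*RED,10,(230,150,350,300)); q=blobs(s,*RED,10,(230,180,350,300)); print([(cen(x),onz(t,cen(x),34)) for x in k],[(cen(x),onz(s,cen(x),30)) for x in q])
E
python3 to.py 562.5 307.5 199 0
```

```text
t: 5.03
position: [561.5, 66.1, 242.2]
orientation: [0.017, 1.0, 0.0, 0.0]
ft_force: [0.8, -0.0, 0.4]
width: 39.9
gripper_force: 0.0
t: 5.53
position: [434.8, -83.9, 240.6]
orientation: [0.02, 1.0, -0.001, 0.0]
ft_force: [0.5, 1.0, 0.3]
width: 50.0
gripper_force: 0.0
[(array([276.8, 221.2]), array([561.3,  63.5,  34. ]))] [(array([286.5, 241.1]), array([564. ,  69.1,  30. ]))]
rot [0.  0.  1.5] d [-111.4  392.5   41.7] pos [436.6 -80.6 240.5] F [ 0.2 -0.3  0.5] w 49.6 t 5.63
```

View pics/g3.png

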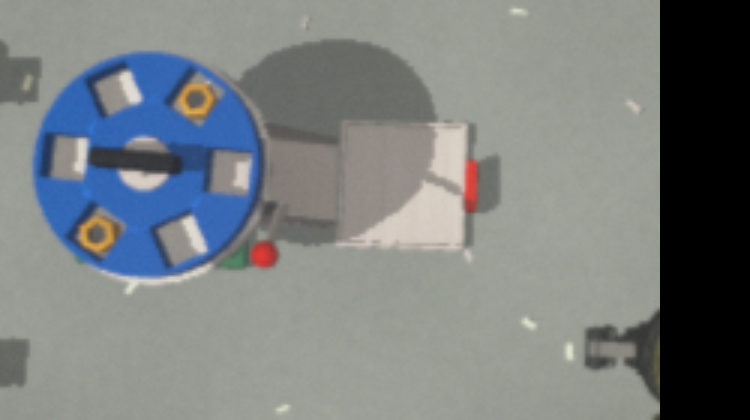

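```bash
python3 - <<'E'
from h import *
t=cam("top"); s=cam("scene")
m=cv2.inRange(t["hsv"],np.array(BLUE[0]),np.array(BLUE[1])); 
cs,h=cv2.findContours(m,cv2.RETR_CCOMP,cv2.CHAIN_APPROX_NONE)
H=[c for c,k in zip(cs,h[0]) if k[3]>=0 and 20<cv2.contourArea(c)<400]
P=[]
for c in H: p=cen(c); w=onz(t,p,187.5); P.append(w); print(p,cv2.contourArea(c),w)
g=t["img"][195:235,140:200].max(2); km=(g<60).astype(np.uint8); kc=max(cv2.findContours(km,0,1)[0],key=cv2.contourArea); rr=cv2.minAreaRect(kc); b=cv2.boxPoints(rr)+[140,195]; print(rr,[onz(t,q,228)[:2] for q in b], onz(t,np.array(rr[0])+[140,195],228))
js=r.sense()["joint_positions"]; print(np.degrees(js))
# green foot corners (scene)
k=blobs(s,(50,60,30),(85,255,255),300,(310,270,440,380))[0]; p=cv2.approxPolyDP(cv2.convexHull(k),4,True)[:,0]; print(p.tolist(),[onz(s,q,6) for q in p])
E
python3 to.py 562.5 307.5 199 176
```

```text
[179.9 239.6] 264.0 [507.  275.3 187.5]
[152.5 236.9] 243.0 [512.4 337.2 187.5]
[195.9 217. ] 276.0 [557.9 240.7 187.5]
[185.  192.1] 255.5 [614.1 267.1 187.5]
[158.3 190. ] 238.0 [618.5 328.1 187.5]
((18.50494956970215, 17.450496673583984), (15.423076629638672, 4.378163814544678), 5.710593223571777) [array([560.6, 331. ]), array([570. , 330.4]), array([567. , 296.9]), array([557.6, 297.5])] [563.8 314.  228. ]
[-10.3   0.9 -21.9  67.2   0.   -8.4]
[[325, 317], [338, 307], [413, 317], [419, 325], [376, 370]] [array([628.8, 259.8,   6. ]), array([590.1, 263.7,   6. ]), array([486.3, 392.1,   6. ]), array([491.9, 411.6,   6. ]), array([635.6, 406.8,   6. ])]
rot [ 0.   0.  -1.5] d [-112.2  390.7   41.6] pos [437.2 -79.2 240.3] F [ 0.3  0.2 -0. ] w 49.5 t 5.73
```

```bash
python3 nudge.py '[0,0,-2.4,0,6,-5,50,0,0,-5,-4,13,-5,50,0,0,-7.4,-6,21,-5,50,0,0,-10,-8,29,-5,50,0,0,-12.4,-10,37,-5,50,0,0,-15,-12,45,-5,50,0,0,-17.4,-14,53,-5,50,0,0,-20,-16,61,-5,50,0,0,-22.4,-18,68,-5,50,0,0,-25,-22.4,74,-5,50,0,0,-27.4,-22.4,77.6,-5,50,0,0,-30,-22.4,77.6,-5,50]' >/dev/null; python3 nudge.py '[0,0,0,0,0,0,50,0,0,0,0,0,0,50]'; python3 to.py 562.7 305.5 201 175.35
```

```text
t: 6.9
position: [561.2, 305.9, 264.5]
orientation: [-0.667, 0.745, 0.0, -0.001]
ft_force: [-0.4, -0.8, -0.7]
width: 49.7
gripper_force: 0.0
rot [ 0. -0. -0.] d [ 0.2 -1.6 63.5] pos [561.2 305.9 264.5] F [-0.4 -0.8 -0.7] w 49.7 t 6.9
```

To row units: 61 mm is 12.2, 30 mm is 6, -0.02 rad is -0.4.

```bash
python3 nudge.py '[0,0,-0.4,0,-0.2,6,50,0,0,-0.4,0,-0.2,12.2,50,0,0,-0.4,0,-0.2,12.2,50,0,0,-0.4,0,-0.2,12.2,0,0,0,-0.4,0,-0.2,12.2,0,0,0,-0.4,0,-0.2,12.2,0,0,0,-0.4,0,-0.2,12.2,0,0,0,-0.4,0,-0.2,12.2,0]' 60;  python3 to.py 562.7 305.5 201 118.9
```

```text
t: 7.57
position: [563.0, 304.8, 206.9]
orientation: [-0.675, 0.738, 0.0, 0.001]
ft_force: [-5.0, -0.8, 6.8]
width: 12.6
gripper_force: 62.0
rot [-0.  0.  1.] d [-0.7  0.3  5.9] pos [563.  304.8 206.9] F [-5.  -0.8  6.8] w 12.6 t 7.57
```

```bash
sed -i 's/.round(3)/.round(3).tolist()/; s/print("rot"/print("yaw",round(float(np.degrees(np.arctan2(q.as_matrix()[1,1],q.as_matrix()[0,1]))),2),"rot"/' to.py
python3 nudge.py '[0,0,2,0,0,-0.6,0,0,0,4,0,0,-0.6,0,0,0,6,0,0,-0.6,0,0,0,8,0,0,-0.6,0,0,0,10,0,0,-0.6,0,0,0,12,0,0,-0.6,0,0,0,14,0,0,-0.6,0,0,0,16,0,0,-0.6,0,0,0,18,0,0,-0.6,0,0,0,19.54,0,0,-0.6,0,0,0,19.54,0,0,-0.6,0,0,0,19.54,0,0,-0.6,0]';  python3 to.py 562.7 305.5 201 118.9
```

```text
t: 8.57
position: [562.8, 304.8, 207.0]
orientation: [-0.25, 0.968, 0.0, -0.0]
ft_force: [1.1, 3.5, -9.9]
width: 12.5
gripper_force: 61.2
yaw 119.0 rot [0.001, -0.0, 0.002] d [-0.2  0.6  6. ] pos [562.8 304.8 207. ] F [ 1.1  3.5 -9.9] w 12.5 t 8.57
```

```bash
python3 nudge.py '[0,0,0,0,0,0.6,50,0,0,0,0,0,0.6,50,0,0,0,0,0,0.6,50,0,0,0,0,0,-5,50,0,0,0,0,0,-12.4,50,0,0,2,6,-1.2,-12.4,0,0,0,4,12,-2.6,-12.4,0,0,0,6,19,-4,-12.4,0,0,0,8,26,-5.6,-12.4,0,0,0,10.5,29.4,-6.4,-12.4,0,0,0,10.5,29.4,-6.4,-12.4,0,0,0,10.5,29.4,-6.4,-6,0]'
python3 - <<'E'
from h import *
t=cam("top"); s=cam("scene"); 
m=cv2.inRange(t["hsv"],np.array(BLUE[0]),np.array(BLUE[1])); 
cs,h=cv2.findContours(m,cv2.RETR_CCOMP,cv2.CHAIN_APPROX_NONE)
for c,k in zip(cs,h[0]):
    if k[3]>=0 and 20<cv2.contourArea(c)<400: print(cen(c),onz(t,cen(c),187.5))
a=np.zeros((600,660,3),np.uint8)
a[:420]=cv2.resize(t["img"][160:300,120:340,::-1],None,fx=3,fy=3); cv2.imwrite("pics/g4.png",a)
E
python3 to.py 450 206.8 210 88.9
```

```text
t: 9.57
position: [453.3, 206.4, 243.8]
orientation: [0.01, 1.0, 0.003, 0.006]
ft_force: [1.7, 1.1, 0.4]
width: 0.0
gripper_force: 0.0
[195.8 215.2] [562.  241.  187.5]
[156.7 190.7] [616.7 331.6 187.5]
[183.6 191.2] [616.2 270.3 187.5]
[149.6 136.9] [740.9 352.6 187.5]
yaw 88.9 rot [-0.001, -0.003, -0.0] d [-1.7  2.4 25.2] pos [448.4 204.5 235.2] F [-0.6  0.1 -0.2] w -0.0 t 9.67
```

View pics/g4.png

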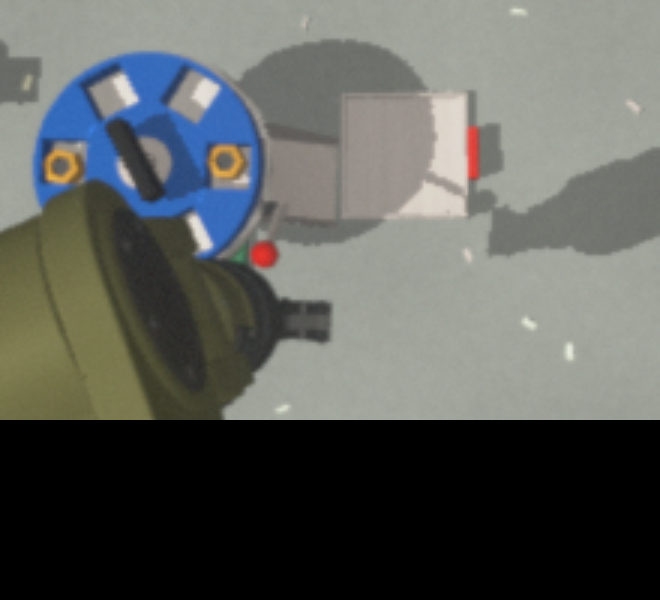

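The tray has been knocked about 25 mm towards +x: it now spans rows 92–217 of the crop, against 122–245 before. The nut at (228,161) sits over the hole. I'll put the tray back first.

```bash
cat > tray.py <<'E'
from h import *
t=cam("top"); s=cam("scene")
a=blobs(t,*RED,10,(240,150,350,300)); b=blobs(s,*RED,10,(230,180,350,300))
if a: print("top",onz(t,cen(a[0]),30),cv2.minAreaRect(a[0])[1:],cen(a[0]))
if b: print("scene",onz(s,cen(b[0]),30),cen(b[0]))
if a and b: print("tri",tri(t,cen(a[0]),s,cen(b[0])))
E
python3 tray.py; python3 to.py 586 66.5 80 88.9
```

```text
top [590.   63.4  30. ] ((2.0, 16.0), 0.0) [277.  210.2]
scene [590.6  68.3  30. ] [278.4 247.2]
tri (array([589.4,  64.7,  24.8]), np.float64(3.1742503093632046))
yaw 88.88 rot [-0.0, -0.0, -0.0] d [-139.  -136.1  157.8] pos [449.8 205.3 237.8] F [0.6 0.5 0. ] w 0.2 t 9.77
```

```bash
python3 nudge.py '[0,0,0,0,-8,0,50,0,0,0,0,-16,0,50,0,0,0,-5,-22,4,50,0,0,0,-12,-27.4,8,50,0,0,0,-20,-27.4,12,50,0,0,0,-27.4,-27.4,16,50,0,0,0,-28.6,-27.4,24,50,0,0,0,-28.6,-27.4,31.6,50,0,0,0,-28.6,-27.4,31.6,50]'; python3 to.py 589.7 65.5 20 88.9
```

```text
t: 10.52
position: [587.2, 64.7, 73.0]
orientation: [0.01, 1.0, -0.001, -0.005]
ft_force: [-2.0, -0.3, -0.7]
width: 49.7
gripper_force: 0.0
yaw 88.83 rot [-0.001, -0.009, -0.001] d [-3.   0.9 53. ] pos [587.2  64.7  73. ] F [-2.  -0.3 -0.7] w 49.7 t 10.52
```

Units first: shifts go in units of 5 mm and turns go in units of 0.05 rad. So 51 mm is 10.2, 25 mm is 5.

```bash
python3 nudge.py '[0,0,0,-0.2,0,5,50,0,0,0,-0.2,0,10.2,50,0,0,0,-0.2,0,10.2,50,0,0,0,-0.2,0,10.2,0,0,0,0,-0.2,0,10.2,0,0,0,0,-0.2,0,10.2,0,0,0,0,-0.2,0,10.2,0,0,0,0,-0.2,0,10.2,0]' 60;python3 to.py 559 65.5 20 88.9
```

```text
t: 11.18
position: [592.6, 65.4, 31.1]
orientation: [0.01, 1.0, 0.0, 0.002]
ft_force: [-0.6, -0.3, 6.9]
width: 5.5
gripper_force: 58.9
yaw 88.82 rot [0.0, 0.004, -0.001] d [33.7 -0.6 11. ] pos [592.6  65.4  31.1] F [-0.6 -0.3  6.9] w 5.5 t 11.18
```

```bash
python3 nudge.py '[0,0,0,0,0,0,0,0,0,0,0,0,0,0,0,0,0,0,0,0,0]' ;python3 to.py 559 65.5 20 88.9
python3 - <<'E'
from h import *
s=cam("scene"); save(s,"pics/g5.png",(230,150,380,290),5)
E
```

```text
t: 11.43
position: [592.6, 65.4, 31.1]
orientation: [0.01, 1.0, 0.0, 0.002]
ft_force: [-1.4, 0.3, 7.0]
width: 5.6
gripper_force: 58.9
yaw 88.82 rot [0.0, 0.004, -0.001] d [33.7 -0.6 11. ] pos [592.6  65.4  31.1] F [-1.4  0.3  7. ] w 5.6 t 11.43
```

View pics/g5.png

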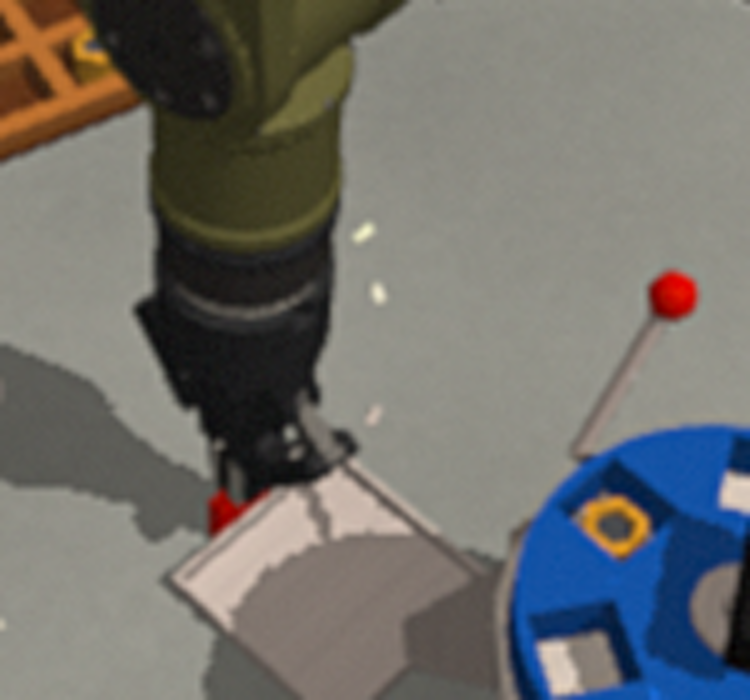

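```bash
python3 nudge.py '[0,0,0,1.6,0,0,0,0,0,0,3.2,0,0,0,0,0,0,4.8,0,0,0,0,0,0,6.2,0,0,0,0,0,0,6.2,0,0,0,0,0,0,6.2,0,0,40,0,0,0,6.2,0,0,40,0,0,0,6.2,0,0,40,0,0,0,6.2,0,-8,40,0,0,0,6.2,0,-16,40,0,0,0,14,0,-24,40,0,0,0,22,-6,-32,40]'; python3 nudge.py '[0,0,0,6,-6,-4,10,0,0,0,6,-12,-4,10,0,0,0,6,-14,-4,10,0,0,0,6,-14,-4,10]';python3 tray.py;  python3 to.py 450 206.8 210 88.9
```

```text
t: 12.48
position: [503.5, 52.4, 167.1]
orientation: [0.009, 1.0, 0.001, 0.001]
ft_force: [0.2, -0.4, 0.0]
width: 40.3
gripper_force: 0.0
t: 12.82
position: [471.3, -20.3, 185.7]
orientation: [0.012, 1.0, -0.0, 0.0]
ft_force: [0.2, -0.4, 0.2]
width: 9.9
gripper_force: 0.0
top [560.3  65.1  30. ] ((3.0, 16.0), 0.0) [276.2 221.7]
scene [562.1  69.6  30. ] [287.2 240.8]
tri (array([560. ,  66.1,  24. ]), np.float64(2.225906949846967))
yaw 88.74 rot [0.001, -0.001, -0.003] d [ 26.5 224.7 -25. ] pos [471.6 -18.4 184.8] F [ 0.3  0.4 -0.2] w 10.2 t 12.92
```

```bash
python3 nudge.py '[0,0,0,2,8,-5,0,0,0,0,5.2,16,-5,0,0,0,0,5.2,24,-5,0,0,0,0,5.2,32,-5,0,0,0,0,5.2,40,-5,0,0,0,0,5.2,44.8,-5,0,0,0,0,5.2,44.8,-5,0,0,0,0,5.2,44.8,-5,0]'; python3 to.py 564 206.8 210 88.9
```

```text
t: 13.58
position: [449.6, 208.4, 209.2]
orientation: [0.008, 1.0, -0.0, -0.001]
ft_force: [0.0, 0.2, -0.1]
width: -0.1
gripper_force: 0.0
yaw 89.07 rot [-0.001, -0.002, 0.003] d [-114.4    0.3   -1.1] pos [449.6 208.4 209.2] F [ 0.   0.2 -0.1] w -0.1 t 13.58
```

```bash
python3 nudge.py '[0,0,0,-4,0,-0.2,0,0,0,0,-7.6,0,-0.2,0,0,0,0,-11,0,-0.2,0,0,0,0,-14.4,0,-0.2,0,0,0,0,-18,0,-0.2,0,0,0,0,-21,0,-0.2,0,0,0,0,-22.8,0,-0.2,0,0,0,0,-22.8,0,-0.2,0,0,0,0,-22.8,0,-0.2,0]'
python3 - <<'E'
from h import *
t=cam("top"); s=cam("scene")
for n,c,roi in(("t",t,(120,150,340,300)),("s",s,(250,160,450,350))):
    print(n,[(cen(k),cv2.contourArea(k)) for k in blobs(c,(18,100,80),(35,255,255),15,roi)],"red",[cen(k) for k in blobs(c,*RED,8,roi)])
E
```

```text
t: 14.33
position: [563.9, 202.9, 210.6]
orientation: [0.011, 1.0, -0.0, -0.001]
ft_force: [-2.1, -1.0, 0.8]
width: -0.2
gripper_force: 1.1
t [(array([247.5, 211.5]), 62.5)] red [array([276.3, 222.1])]
s [(array([407.4, 298.2]), 135.0), (array([293.5, 261.6]), 69.5), (array([363.4, 326.3]), 35.0)] red [array([288.3, 240.4]), array([332.6, 236.3])]
```

```bash
python3 nudge.py '[0,0,0,0,0.6,0,0,0,0,0,0,0.6,0,0,0,0,0,6,0.6,0,0,0,0,0,12,0.6,0,0,0,0,0,18,0.6,0,0,0,0,0,23.6,0.6,0,0,0,0,0,23.6,0.6,-5,0,0,0,0,23.6,0.6,-12,0]' >/dev/null; python3 nudge.py '[0,0,-2,-2,2,-1,50,0,0,-4,-7,8,-1,50,0,0,-6,-12,14,-1,50,0,0,-8.4,-18,20,-1,50,0,0,-10.4,-22.8,20.8,-1,50,0,0,-10.4,-22.8,20.8,-1,50,0,0,-10.4,-22.8,20.8,-1,50,0,0,-10.4,-22.8,20.8,-1,50]' ; python3 to.py 562.8 304.8 205 118.9
python3 - <<'E'
from h import *
t=cam("top"); k=blobs(t,(18,100,80),(35,255,255),15,(120,150,340,300)); print([(cen(q),onz(t,cen(q),20)) for q in k])
E
```

```text
t: 15.77
position: [562.2, 310.7, 276.5]
orientation: [-0.246, 0.969, 0.0, 0.0]
ft_force: [-0.2, -0.3, -0.2]
width: 50.2
gripper_force: 0.0
yaw 118.53 rot [0.0, 0.0, -0.006] d [ 2.3 -5.4 71.5] pos [562.2 310.7 276.5] F [-0.2 -0.3 -0.2] w 50.2 t 15.77
[(array([269.4, 208.9]), array([594.4,  83.6,  20. ]))]
```

To row units: 70 mm is 14, 30 mm is 6, -0.006 rad is -0.12.

```bash
python3 nudge.py '[0,0,-0.12,0.4,-1,6,50,0,0,-0.12,0.4,-1,14,50,0,0,-0.12,0.4,-1,14,50,0,0,-0.12,0.4,-1,14,50,0,0,-0.12,0.4,-1,14,0,0,0,-0.12,0.4,-1,14,0,0,0,-0.12,0.4,-1,14,0,0,0,-0.12,0.4,-1,14,0,0,0,-0.12,0.4,-1,14,0]' 60; python3 to.py 562.8 304.8 205 28.9
```

```text
t: 16.57
position: [564.8, 305.9, 209.4]
orientation: [-0.25, 0.968, 0.0, 0.002]
ft_force: [-0.9, -0.8, 6.1]
width: 12.7
gripper_force: 59.9
yaw 118.94 rot [0.003, 0.004, 1.572] d [ 2.3 -0.   4.4] pos [564.8 305.9 209.4] F [-0.9 -0.8  6.1] w 12.7 t 16.57
```

To row units: -2 mm is -0.4, 2 mm is 0.4, 1 rad is 20.

```bash
python3 nudge.py '[0,0,2.2,0.2,0,-0.4,0,0,0,4.4,0.4,0,-0.4,0,0,0,6.6,0.4,0,-0.4,0,0,0,8.8,0.4,0,-0.4,0,0,0,11,0.4,0,-0.4,0,0,0,13.2,0.4,0,-0.4,0,0,0,15.4,0.4,0,-0.4,0,0,0,17.6,0.4,0,-0.4,0,0,0,20,0.4,0,-0.4,0,0,0,22.4,0.4,0,-0.4,0,0,0,24.8,0.4,0,-0.4,0,0,0,27.2,0.4,0,-0.4,0]' >/dev/null;python3 nudge.py '[0,0,2,0,0,0,0,0,0,4,0,0,0,0,0,0,4.2,0,0,0,0,0,0,4.2,0,0,0,0,0,0,4.2,0,0,0,50,0,0,4.2,0,0,0,50,0,0,4.2,0,0,0,50,0,0,4.2,0,0,-6,50,0,0,4.2,0,0,-12,50]'; python3 to.py 562.8 304.8 265 208.9
```

```text
t: 18.32
position: [560.1, 304.0, 267.6]
orientation: [0.507, 0.862, -0.002, -0.001]
ft_force: [0.5, 0.5, 0.4]
width: 50.1
gripper_force: 0.0
yaw 29.01 rot [0.001, -0.006, -3.14] d [-0.6  2.8  2.6] pos [560.1 304.  267.6] F [0.5 0.5 0.4] w 50.1 t 18.32
```

```bash
python3 nudge.py '[0,0,-2.4,0,0,0,50,0,0,-4.8,0,0,0,50,0,0,-7.2,0,0,0,50,0,0,-9.6,0,0,0,50,0,0,-12,0,0,0,50,0,0,-14.4,0,0,0,50,0,0,-16.8,0,0,0,50,0,0,-19.2,0,0,0,50,0,0,-21.6,0,0,0,50,0,0,-24,0,0,0,50,0,0,-26.4,0,0,0,50,0,0,-28.8,0,0,0,50]' >/dev/null;python3 nudge.py '[0,0,-2.4,0,0,0,50,0,0,-4.8,0,0,0,50,0,0,-7.2,0,0,0,50,0,0,-9.6,0,0,0,50,0,0,-12,0,0,0,50,0,0,-14.4,0,0,0,50,0,0,-16.8,0,0,0,50,0,0,-19.2,0,0,0,50,0,0,-21.6,0,0,0,50,0,0,-24,0,0,0,50,0,0,-26.4,0,0,0,50,0,0,-28.8,0,0,0,50]'>/dev/null; python3 nudge.py '[0,0,-2.4,0,0,0,50,0,0,-5,0,0,0,50,0,0,-5,0,0,0,50,0,0,-5,0,0,0,50]';  python3 to.py 562.8 304.8 207 208.9; python3 tray.py
python3 - <<'E'
from h import *
t=cam("top"); k=blobs(t,(18,100,80),(35,255,255),15,(120,150,340,300)); print([(cen(q),onz(t,cen(q),20)) for q in k])
E
```

```text
t: 20.65
position: [561.5, 304.7, 268.9]
orientation: [0.858, -0.514, 0.0, -0.0]
ft_force: [0.5, -0.0, -0.3]
width: 50.2
gripper_force: 0.0
yaw -151.83 rot [-0.001, 0.0, -0.013] d [ 0.5 -1.1 61.9] pos [561.5 304.7 268.9] F [ 0.5 -0.  -0.3] w 50.2 t 20.65
top [559.7  65.1  30. ] ((15.0, 3.0), 90.0) [276.2 221.9]
scene [561.  70.  30.] [287.7 240.6]
tri (array([559.2,  66.3,  24.3]), np.float64(2.770808491951893))
[(array([169.2, 186.1]), array([652.2, 348.3,  20. ])), (array([270. , 208.4]), array([595.6,  81.9,  20. ]))]
```

To row units: 61 mm is 12.2, 30 mm is 6, -0.013 rad is -0.26.

```bash
python3 nudge.py '[0,0,-0.26,0,-0.2,6,50,0,0,-0.26,0,-0.2,12.2,50,0,0,-0.26,0,-0.2,12.2,50,0,0,-0.26,0,-0.2,12.2,50,0,0,-0.26,0,-0.2,12.2,0,0,0,-0.26,0,-0.2,12.2,0,0,0,-0.26,0,-0.2,12.2,0,0,0,-0.26,0,-0.2,12.2,0,0,0,-0.26,0,-0.2,12.2,0]' 60; python3 to.py 562.8 304.8 207 118.9
```

```text
t: 21.55
position: [562.9, 305.1, 209.7]
orientation: [0.862, -0.507, 0.001, -0.001]
ft_force: [-2.7, -1.4, 5.8]
width: 12.3
gripper_force: 61.0
yaw -150.95 rot [-0.002, 0.002, 1.573] d [0.2 0.2 2.7] pos [562.9 305.1 209.7] F [-2.7 -1.4  5.8] w 12.3 t 21.55
```

```bash
python3 nudge.py '[0,0,2.2,0,0,-0.4,0,0,0,4.4,0,0,-0.4,0,0,0,6.6,0,0,-0.4,0,0,0,8.8,0,0,-0.4,0,0,0,11,0,0,-0.4,0,0,0,13.2,0,0,-0.4,0,0,0,15.4,0,0,-0.4,0,0,0,17.6,0,0,-0.4,0,0,0,20,0,0,-0.4,0,0,0,22.4,0,0,-0.4,0,0,0,24.8,0,0,-0.4,0,0,0,27.2,0,0,-0.4,0]' >/dev/null;python3 nudge.py '[0,0,2,0,0,0,0,0,0,4,0,0,0,0,0,0,4.26,0,0,0,0,0,0,4.26,0,0,0,0,0,0,4.26,0,0,0,0]'; python3 to.py 562.8 304.8 207 118.9
```

```text
t: 22.97
position: [563.0, 305.0, 209.7]
orientation: [-0.251, 0.968, 0.0, 0.001]
ft_force: [3.0, 0.8, -3.5]
width: 12.9
gripper_force: 60.2
yaw 119.06 rot [-0.0, 0.001, 0.003] d [ 0.3 -0.   2.7] pos [563.  305.  209.7] F [ 3.   0.8 -3.5] w 12.9 t 22.97
```

Same lever routine as before, starting from the same release pose.

```bash
python3 nudge.py '[0,0,0,0,0,0,50,0,0,0,0,0,0,50,0,0,0,0,0,0,50,0,0,0,0,0,-5,50,0,0,0,0,0,-12,50,0,0,2,6,-1.2,-12,0,0,0,4,12,-2.6,-12,0,0,0,6,19,-4,-12,0,0,0,8,26,-5.6,-12,0,0,0,10.5,29.4,-6.4,-12,0,0,0,10.5,29.4,-6.4,-12,0,0,0,10.5,29.4,-6.4,-12,0]'>/dev/null; python3 nudge.py '[0,0,0,0,0,4,0,0,0,0,0,0,10,0,0,0,0,0,0,11.4,0,0,0,0,0,0,11.4,0]'; python3 tray.py
python3 - <<'E'
from h import *
t=cam("top"); k=blobs(t,(18,100,80),(35,255,255),15,(120,150,340,300)); print([(cen(q),onz(t,cen(q),184 if cen(q)[0]<220 else 20)) for q in k])
E
python3 to.py 564 206.8 210 88.9
```

```text
t: 24.3
position: [448.3, 205.5, 210.2]
orientation: [0.009, 1.0, -0.001, -0.002]
ft_force: [0.5, -0.8, -0.5]
width: 0.1
gripper_force: 0.0
top [560.4  65.   30. ] ((16.0, 3.0), 90.0) [276.3 221.7]
scene [562.1  69.6  30. ] [287.2 240.8]
tri (array([560.1,  66. ,  24. ]), np.float64(2.33703214836191))
[(array([197.2, 213.8]), array([565.6, 238.8, 184. ])), (array([269.3, 208.4]), array([595.5,  83.7,  20. ]))]
yaw 88.92 rot [0.001, 0.001, 0.0] d [-113.7    2.7    3.6] pos [450.2 206.3 213.5] F [0.6 1.  0. ] w 0.0 t 24.45
```

```bash
python3 nudge.py '[0,0,0,-4,0,0.2,0,0,0,0,-7.6,0,0.2,0,0,0,0,-11,0,0.2,0,0,0,0,-14.4,0,0.2,0,0,0,0,-18,0,0.2,0,0,0,0,-21,0,0.2,0,0,0,0,-22.8,0,0.2,0,0,0,0,-22.8,0,0.2,0,0,0,0,-22.8,0,0.2,0,0,0,0,-22.8,0,0.2,0,0,0,0,-22.8,0,0.2,0,0,0,0,-22.8,0,0.2,0]'; python3 nudge.py '[0,0,0,6,0,0,0,0,0,0,12,0,0,0,0,0,0,18,0,0,0,0,0,0,23.6,0,0,0,0,0,0,25,-6,-5,50,0,0,0,26,-14,-12,50,0,0,0,26,-22,-12,50,0,0,0,26,-30,-12,50,0,0,0,26,-38,-12,50,0,0,0,26,-40,-12,50]'; python3 tray.py
python3 - <<'E'
from h import *
t=cam("top");s=cam("scene")
for c,roi in((t,(120,150,340,300)),(s,(230,180,450,350))):
  k=blobs(c,(18,100,80),(35,255,255),12,roi); print([(cen(q),cv2.contourArea(q),onz(c,cen(q),24)) for q in k],[cen(q) for q in blobs(c,*RED,8,roi)])
a=np.zeros((600,800,3),np.uint8); a[:,:400]=cv2.resize(t["img"][195:255,240:280,::-1],(400,600),interpolation=2); a[:,400:]=cv2.resize(s["img"][210:300,260:320,::-1],(400,600),interpolation=2); cv2.imwrite("pics/n1.png",a)
E
python3 to.py 560 90 60 88.9
```

```text
t: 25.45
position: [563.0, 203.7, 212.1]
orientation: [0.01, 1.0, 0.0, 0.0]
ft_force: [-1.8, 0.1, 1.0]
width: 0.0
gripper_force: 0.9
t: 26.28
position: [429.1, 2.1, 272.3]
orientation: [0.011, 1.0, -0.001, 0.001]
ft_force: [0.1, 0.8, -0.5]
width: 50.1
gripper_force: 0.0
top [560.9  65.   30. ] ((16.0, 3.0), 90.0) [276.3 221.5]
scene [562.5  69.6  30. ] [287.1 240.9]
tri (array([560.5,  66.1,  24.2]), np.float64(2.431696642958857))
[(array([264.4, 211.5]), 113.0, array([587. ,  96.3,  24. ]))] [array([207.3, 244.5]), array([276.2, 221.8])]
[(array([288.7, 256.4]), 157.0, array([587.7, 101.3,  24. ])), (array([363.8, 326.6]), 30.0, array([590.7, 334.2,  24. ]))] [array([287.2, 240.8]), array([364.5, 208.5])]
yaw 88.8 rot [0.001, 0.001, -0.002] d [-128.5   86.5  211.8] pos [429.5   6.1 271.7] F [ 0.  -0.3 -0. ] w 50.2 t 26.48
```

View pics/n1.png

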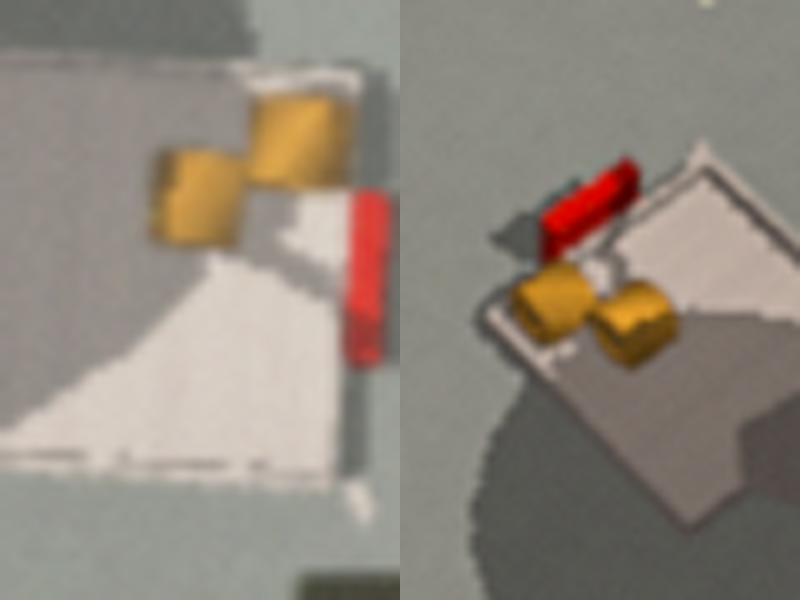

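```bash
python3 - <<'E'
from h import *
t=cam("top");s=cam("scene")
for a,b in(((270,209),(282.8,255.3)),((259.8,214.8),(295.2,258.7))): print(tri(t,a,s,b),onz(t,a,18)[:2],onz(s,b,18)[:2])
E
python3 to.py 570 105 100 88.9
```

```text
(array([593.2,  83.8,  14.3]), np.float64(4.2701702981275975)) [594.3  82. ] [593.4  87. ]
(array([577.7, 110.6,  13.6]), np.float64(4.83937358010367)) [578.9 108.4] [578.  114.1]
yaw 88.94 rot [0.0, 0.0, 0.001] d [-138.7  100.5  171.5] pos [429.4   7.  271.4] F [ 0.4 -0.5 -0.9] w 50.2 t 26.58
```

To row units: -136 mm is -27.2, 106 mm is 21.2.

```bash
python3 nudge.py '[0,0,0,-6,4,4,38,0,0,0,-12,9,10,38,0,0,0,-18,14,17,38,0,0,0,-23,18,24,38,0,0,0,-27.2,21.2,30,38,0,0,0,-27.2,21.2,37,38,0,0,0,-27.2,21.2,42.2,38,0,0,0,-27.2,21.2,42.2,38,0,0,0,-27.2,21.2,42.2,38,0,0,0,-27.2,21.2,42.2,38]' 60 >/dev/null; python3 to.py 568 110.7 14 88.9
```

```text
yaw 88.94 rot [0.0, 0.001, 0.001] d [-0.2  0.5 47.7] pos [567.8 110.2  61.7] F [ 0.9 -0.4  0.8] w 38.1 t 27.42
```

To row units: 47 mm is 9.4, 38 mm is 7.6.

```bash
python3 nudge.py '[0,0,0,0,0.1,4,38,0,0,0,0,0.1,7.6,38,0,0,0,0,0.1,9.4,38,0,0,0,0,0.1,9.4,38,0,0,0,0,0.1,9.4,38]' >/dev/null; python3 to.py 568 110.7 14 88.9;  python3 nudge.py '[0,0,0,0,0,0,0,0,0,0,0,0,0,0,0,0,0,0,0,0,0,0,0,0,0,0,0,0,0,0,0,0,0,0,0]' 60; python3 nudge.py '[0,0,0,0,0,-3,0,0,0,0,0,0,-8,0,0,0,0,0,0,-14,0,0,0,0,0,0,-14,0]'; python3 to.py 441.2 -257.6 70 166.5
```

```text
yaw 88.86 rot [0.0, 0.002, -0.001] d [0.2 0.8 1. ] pos [568.2 109.9  15. ] F [0.3 0.  0.5] w 37.9 t 27.83
t: 28.25
position: [568.7, 110.2, 15.4]
orientation: [0.01, 1.0, 0.0, 0.001]
ft_force: [-1.0, -0.6, 5.9]
width: 21.5
gripper_force: 58.3
t: 28.58
position: [571.7, 110.6, 89.9]
orientation: [0.01, 1.0, 0.001, 0.005]
ft_force: [1.6, -0.2, -0.5]
width: 21.4
gripper_force: 58.6
yaw 88.86 rot [-0.005, 0.009, -1.355] d [ 123.3 -370.7   18.1] pos [571.7 110.6  89.9] F [ 1.6 -0.2 -0.5] w 21.4 t 28.58
```

```bash
python3 nudge.py '[0,0,0.6,1.6,-6,-2,0,0,0,1.2,3.2,-13,-2,0,0,0,2,4.8,-21,-2,0,0,0,2.6,6.4,-29,-2,0,0,0,3.2,8,-37,-2,0,0,0,4,9.6,-45,-2,0,0,0,4.32,11.2,-53,-2,0,0,0,4.32,13,-60,-2,0,0,0,4.32,14,-65,-2,0,0,0,4.32,14,-65.8,-2,0,0,0,4.32,14,-65.8,-2,0,0,0,4.32,14,-65.8,-2,0]'; python3 to.py 494.7 -216.9 40 76.5
python3 - <<'E'
from h import *
t=cam("top");s=cam("scene")
for n,c,roi in(("t",t,(340,200,470,310)),("s",s,(180,90,320,230))):
  k=blobs(c,(18,100,80),(35,255,255),6,roi); print(n,[(cen(q),cv2.contourArea(q)) for q in k])
a=np.zeros((600,800,3),np.uint8); a[:,:400]=cv2.resize(t["img"][200:320,360:440,::-1],(400,600),interpolation=2); a[:,400:]=cv2.resize(s["img"][90:210,190:270,::-1],(400,600),interpolation=2); cv2.imwrite("pics/p1.png",a)
E
```

```text
t: 29.58
position: [491.2, -217.6, 93.8]
orientation: [0.118, 0.993, 0.0, 0.0]
ft_force: [0.1, 0.4, -0.7]
width: 21.4
gripper_force: 58.7
yaw 76.46 rot [0.001, 0.001, -0.001] d [-3.2  1.4 53.8] pos [ 491.2 -217.6   93.8] F [ 0.1  0.4 -0.7] w 21.4 t 29.58
t [(array([384.5, 266. ]), 70.5)]
s [(array([225.8, 153.4]), 93.5), (array([248.6, 160.2]), 62.0)]
```

View pics/p1.png

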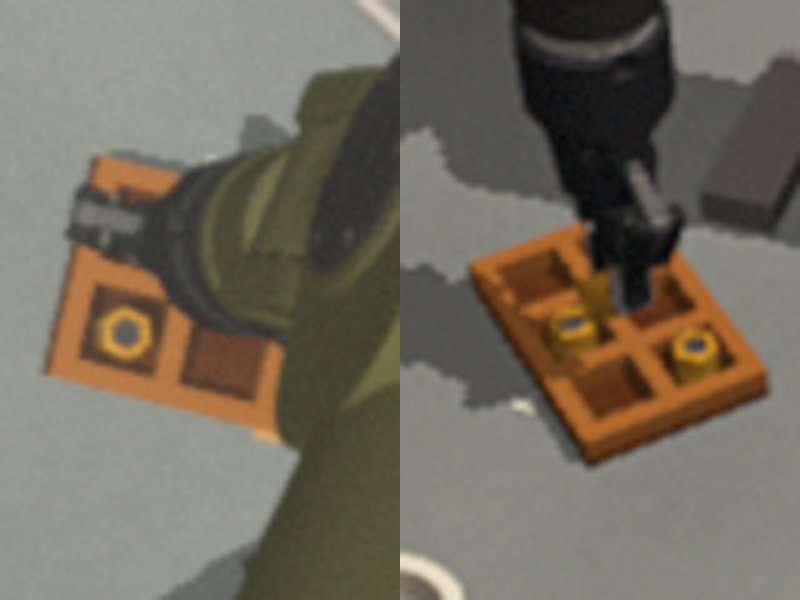

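```bash
python3 - <<'E'
from h import *
s=cam("scene"); print(onz(s,(229.4,148),93),onz(s,(228,147),93))
E
python3 nudge.py '[0,0,0,-0.6,0.28,4,0,0,0,0,-0.6,0.28,9,0,0,0,0,-0.6,0.28,9,0,0,0,0,-0.6,0.28,9,0]'; python3 to.py 494.7 -216.9 25 76.5
```

```text
[ 498.5 -225.4   93. ] [ 498.8 -231.1   93. ]
t: 30.07
position: [492.9, -215.4, 47.4]
orientation: [0.117, 0.993, 0.001, -0.002]
ft_force: [-1.1, 0.1, 0.4]
width: 21.4
gripper_force: 58.7
yaw 76.59 rot [0.001, -0.003, 0.002] d [-2.1 -1.  22.4] pos [ 492.9 -215.4   47.4] F [-1.1  0.1  0.4] w 21.4 t 30.07
```

To row units: -2 mm is -0.4, -1 mm is -0.2.

```bash
python3 nudge.py '[0,0,0,-0.4,-0.2,1.6,0,0,0,0,-0.4,-0.2,3,0,0,0,0,-0.4,-0.2,4.2,0,0,0,0,-0.4,-0.2,4.2,0,0,0,0,-0.4,-0.2,4.2,0]'; python3 to.py 494.7 -216.9 25 76.5
```

```text
t: 30.48
position: [495.6, -218.4, 27.2]
orientation: [0.118, 0.993, 0.0, -0.0]
ft_force: [0.1, 0.5, 0.1]
width: 21.5
gripper_force: 58.7
yaw 76.48 rot [0.0, -0.001, -0.0] d [1.2 1.3 2.2] pos [ 495.6 -218.4   27.2] F [0.1 0.5 0.1] w 21.5 t 30.48
```

To row units: 110 mm is 22, 1 mm is 0.2, -0.216 rad is -4.32.

```bash
python3 nudge.py '[0,0,0,0,0,0.2,27,0,0,0,0,0,0.2,32,0,0,0,0,0,0.2,32,0,0,0,0,0,0.2,32,0,0,0,0,0,-6,32,0,0,0,0,0,-14,32,0,0,-1,-2,6,-20,36,0,0,-2,-4,14,-20,36,0,0,-3,-6,22,-20,36,0,0,-4,-8,30,-20,36,0,0,-4.32,-10,36,-20,36,0,0,-4.32,-10,36,-20,36]'
python3 - <<'E'
from h import *
t=cam("top");s=cam("scene")
for n,c,roi in(("t",t,(340,200,470,310)),("s",s,(180,90,275,230)),("t",t,(240,180,300,260)),("s",s,(260,210,330,300))):
  k=blobs(c,(14,110,90),(35,255,255),12,roi); print(n,[(cen(q),cv2.contourArea(q)) for q in k if cv2.contourArea(q)<400])
a=np.zeros((600,800,3),np.uint8); a[:300,:400]=cv2.resize(t["img"][225:300,360:460,::-1],(400,300),interpolation=2); a[:300,400:]=cv2.resize(s["img"][120:195,190:290,::-1],(400,300),interpolation=2)
a[300:,:400]=cv2.resize(t["img"][195:240,240:300,::-1],(400,300),interpolation=2); a[300:,400:]=cv2.resize(s["img"][225:285,250:330,::-1],(400,300),interpolation=2)
cv2.imwrite("pics/p2.png",a)
E
python3 to.py 594 84 60 88.9; python3 tray.py
```

```text
t: 31.48
position: [589.7, -50.3, 127.9]
orientation: [0.007, 1.0, 0.001, 0.002]
ft_force: [-0.5, -1.9, -0.7]
width: 36.0
gripper_force: 0.0
t [(array([437. , 254.9]), 60.5)]
s [(array([218.7, 160.8]), 195.5), (array([242.2,  93.6]), 86.0), (array([258.7, 162.9]), 18.5)]
t [(array([269. , 209.8]), 60.0)]
s [(array([283.4, 254.5]), 96.0)]
yaw 89.0 rot [-0.0, -0.0, 0.002] d [ -4.7 138.2  67.3] pos [586.9 -54.1 127.3] F [-0.4 -0.2 -0.2] w 36.0 t 31.58
top [560.4  65.   30. ] ((16.0, 3.0), 90.0) [276.3 221.7]
scene [562.2  69.7  30. ] [287.3 240.8]
tri (array([560.1,  66.1,  23.8]), np.float64(2.365844835801758))
```

View pics/p2.png

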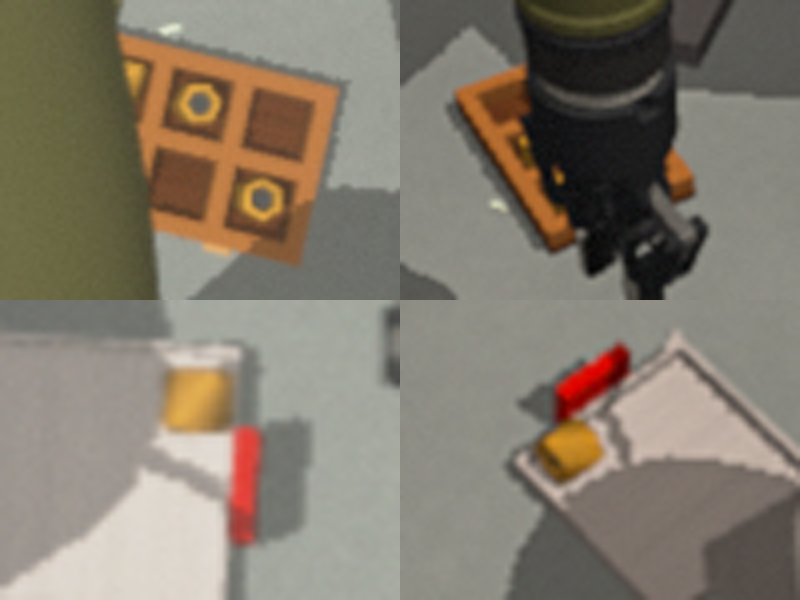

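To row units: 138 mm is 27.6, 67 mm is 13.4.

```bash
python3 nudge.py '[0,0,0,-1.6,8,0,40,0,0,0,-1.6,16,0,40,0,0,0,-1.6,24,2,40,0,0,0,-1.6,27.6,8,40,0,0,0,-1.6,27.6,13.4,40,0,0,0,-1.6,27.6,13.4,40,0,0,0,-1.6,27.6,13.4,40,0,0,0,-1.6,27.6,13.4,40]' >/dev/null; python3 to.py 597 84 16 88.9
```

```text
yaw 88.74 rot [-0.0, 0.001, -0.003] d [ 0.8  2.8 45.5] pos [597.7  81.2  61.5] F [0.8 0.1 0.3] w 39.4 t 32.35
```

```bash
python3 nudge.py '[0,0,0,0,0.4,4,40,0,0,0,0,0.4,7.6,40,0,0,0,0,0.4,9,40,0,0,0,0,0.4,9,40,0,0,0,0,0.4,9,40]' >/dev/null; python3 to.py 597 84 16 88.9;  python3 nudge.py '[0,0,0,0,0,0,0,0,0,0,0,0,0,0,0,0,0,0,0,0,0,0,0,0,0,0,0,0,0,0,0,0,0,0,0]' 60; python3 nudge.py '[0,0,0,0,0,-3,0,0,0,0,0,0,-8,0,0,0,0,0,0,-14,0,0,0,0,0,0,-14,0]'; python3 to.py 476 -319.3 100 76.5; python3 tray.py
```

```text
yaw 88.79 rot [0.0, 0.001, -0.002] d [1.  0.1 0.6] pos [598.   83.9  16.6] F [0.2 0.4 0.4] w 40.1 t 32.77
t: 33.18
position: [598.7, 84.7, 17.0]
orientation: [0.01, 1.0, -0.0, 0.001]
ft_force: [0.0, -1.0, 7.0]
width: 21.0
gripper_force: 52.6
t: 33.52
position: [601.0, 85.2, 91.2]
orientation: [0.01, 1.0, 0.001, 0.004]
ft_force: [1.4, 0.6, 0.3]
width: 21.2
gripper_force: 50.8
yaw 88.88 rot [0.002, 0.008, 0.216] d [ 117.  -406.9  -10.2] pos [601.   85.2  91.2] F [1.4 0.6 0.3] w 21.2 t 33.52
```

To row units: 108 mm is 21.6, 80 mm is 16, 0.216 rad is 4.32.

```bash
python3 nudge.py '[0,0,0.6,2,-7,-2,0,0,0,1.2,4,-15,-2,0,0,0,2,6,-23,-2,0,0,0,2.6,8,-31,-2,0,0,0,3.2,10,-39,-2,0,0,0,4,12,-47,-2,0,0,0,4.32,14,-55,-2,0,0,0,4.32,16,-63,-2,0,0,0,4.32,18,-70,-2,0,0,0,4.32,21.6,-77,-2,0,0,0,4.32,21.6,-81.8,-2,0,0,0,4.32,21.6,-81.8,-2,0]'; python3 nudge.py '[0,0,0,0,0,4,0,0,0,0,0,0,8,0,0,0,0,0,0,9,0,0,0,0,0,0,9,0]'; python3 to.py 484.5 -321.3 28 76.5
python3 - <<'E'
from h import *
t=cam("top")
k=blobs(t,(14,110,90),(35,255,255),12,(360,225,470,310)); print([(cen(q),cv2.contourArea(q),onz(t,cen(q),30)) for q in k if cv2.contourArea(q)<400])
E
```

```text
t: 34.62
position: [479.5, -326.3, 94.2]
orientation: [0.12, 0.993, -0.001, -0.0]
ft_force: [0.4, -0.8, -0.1]
width: 20.9
gripper_force: 51.0
t: 34.95
position: [479.2, -320.3, 47.8]
orientation: [0.117, 0.993, 0.001, -0.002]
ft_force: [0.1, 0.3, -0.4]
width: 20.7
gripper_force: 51.0
yaw 76.51 rot [0.002, -0.005, 0.0] d [-5.5  0.2 19.7] pos [ 479.2 -320.3   47.8] F [ 0.1  0.3 -0.4] w 20.7 t 34.95
[(array([420.3, 271.5]), 368.0, array([ 437.8, -300.1,   30. ])), (array([390.2, 244. ]), 119.5, array([ 506.3, -225.4,   30. ])), (array([408.8, 250.5]), 106.0, array([ 490.2, -272.2,   30. ])), (array([384.1, 266.2]), 102.0, array([ 450.1, -209.5,   30. ])), (array([434.7, 277.5]), 39.0, array([ 423.2, -335.6,   30. ])), (array([406.3, 240.8]), 33.0, array([ 514.9, -266.2,   30. ]))]
```

```bash
python3 nudge.py '[0,0,0,-1.1,0,1.4,0,0,0,0,-1.1,0,2.8,0,0,0,0,-1.1,0,4,0,0,0,0,-1.1,0,4,0,0,0,0,-1.1,0,4,0]'; python3 to.py 484.5 -321.3 28 76.5
```

```text
t: 35.42
position: [486.3, -323.1, 30.0]
orientation: [0.118, 0.993, 0.0, -0.0]
ft_force: [0.0, -0.3, -0.9]
width: 21.1
gripper_force: 51.0
yaw 76.5 rot [0.0, -0.001, -0.0] d [2.2 1.3 2. ] pos [ 486.3 -323.1   30. ] F [ 0.  -0.3 -0.9] w 21.1 t 35.42
```

Nothing has touched and the nut's bottom is inside the pocket, so I'll release it, retreat and check.

To row units: -150 mm is -30, -110 mm is -22.

```bash
python3 nudge.py '[0,0,0,0.4,0.2,0.4,0,0,0,0,0.4,0.2,0.8,0,0,0,0,0.4,0.2,0.8,0,0,0,0,0.4,0.2,0.8,27,0,0,0,0.4,0.2,0.8,32,0,0,0,0.4,0.2,0.8,32,0,0,0,0.4,0.2,0.8,32,0,0,0,0.4,0.2,-6,32,0,0,0,0.4,0.2,-14,32,0,0,0,0.4,6,-22,32,0,0,0,0.4,14,-30,32,0,0,0,0.4,20,-30,32]'; python3 nudge.py '[0,0,0,4,8,0,32,0,0,0,8,16,0,32,0,0,0,12,24,0,32,0,0,0,16,32,0,32,0,0,0,16,40,0,32,0,0,0,16,48,0,32,0,0,0,16,56,0,32,0,0,0,16,64,0,32,0,0,0,16,70,0,32,0,0,0,16,70,0,32]';  python3 - <<'E'
from h import *
t=cam("top");s=cam("scene")
a=np.zeros((600,800,3),np.uint8); a[:300,:400]=cv2.resize(t["img"][225:300,360:460,::-1],(400,300),interpolation=2); a[:300,400:]=cv2.resize(s["img"][120:195,190:290,::-1],(400,300),interpolation=2)
a[300:,:400]=cv2.resize(t["img"][75:300,100:400,::-1],(400,300)); a[300:,400:]=cv2.resize(s["img"][150:315,220:440,::-1],(400,300),interpolation=2)
cv2.imwrite("pics/p3.png",a)
E
python3 tray.py; python3 to.py 480 0 200 88
```

```text
t: 36.42
position: [508.4, -233.6, 182.7]
orientation: [0.119, 0.993, -0.001, 0.003]
ft_force: [1.6, 0.6, -0.0]
width: 32.2
gripper_force: 0.0
t: 37.25
position: [511.9, 132.7, 178.4]
orientation: [0.115, 0.993, 0.002, 0.001]
ft_force: [0.4, 0.5, 0.1]
width: 31.8
gripper_force: 0.0
top [560.   64.9  30. ] ((16.0, 3.0), 90.0) [276.3 221.9]
scene [561.9  69.8  30. ] [287.4 240.8]
tri (array([559.6,  65.9,  23.6]), np.float64(2.4081437971617237))
yaw 76.47 rot [-0.001, -0.0, -0.201] d [  -0.3 -129.9  -22. ] pos [510.1 126.4 178. ] F [ 0.  -0.2 -0.3] w 32.4 t 37.45
```

View pics/p3.png

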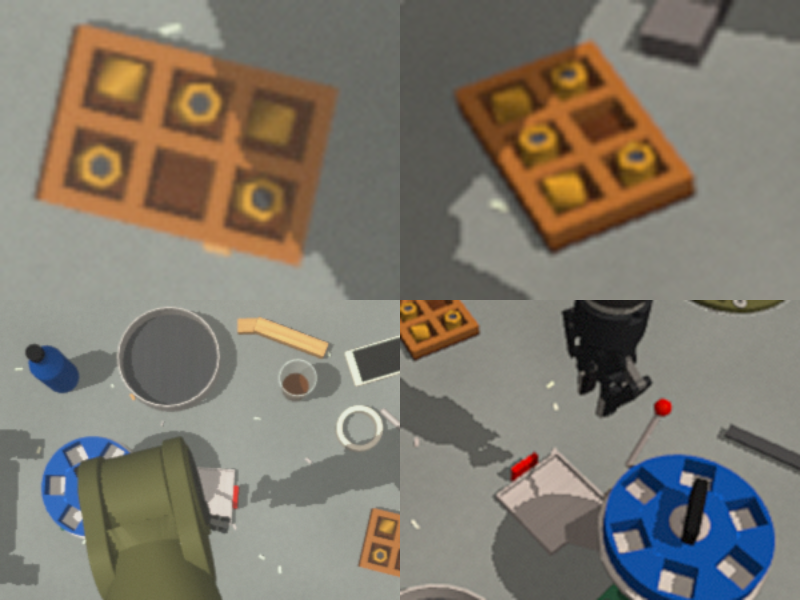

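Five rack pockets are now full; only the lower-middle one is empty. The wheel is empty, the flap is shut, and the tray, cup and tape roll are in place. The last nut might be tilted, so I'll feel the tops of both placed nuts with closed fingers.

To row units: -320 mm is -64, 30 mm is 6.

```bash
python3 nudge.py '[0,0,0,-1.4,-8,0,0,0,0,0,-2.8,-16,0,0,0,0,0,-4.2,-24,0,0,0,0,0,-5.6,-32,0,0,0,0,0,-7,-40,0,0,0,0,0,-8.4,-48,0,0,0,0,0,-9.8,-56,0,0,0,0,0,-11.2,-64,0,0,0,0,0,-12.6,-72,0,0,0,0,0,-14,-80,6,0,0,0,0,-15,-88.2,14,0,0,0,0,-15,-88.2,22,0]' >/dev/null; python3 nudge.py '[0,0,0,0,0,0,0,0,0,0,0,0,0,0,0,0,0,0,0,0,0]';python3 to.py 479.6 -320.1 31 76.5
```

```text
t: 38.7
position: [480.5, -314.3, 86.3]
orientation: [0.118, 0.993, 0.0, 0.0]
ft_force: [-0.7, -0.7, 1.1]
width: -0.0
gripper_force: 0.0
yaw 76.41 rot [0.0, 0.0, -0.002] d [-0.5 -5.8 55.3] pos [ 480.5 -314.3   86.3] F [-0.7 -0.7  1.1] w -0.0 t 38.7
```

To row units: 52 mm is 10.4, 49 mm is 9.8.

```bash
python3 nudge.py '[0,0,0,0,-1.2,5,0,0,0,0,0,-1.2,9,0,0,0,0,0,-1.2,9.8,0,0,0,0,0,-1.2,10.4,0,0,0,0,0,-1.2,10.4,0,0,0,0,0,-1.2,10.4,0]'; python3 nudge.py '[0,0,0,0,0,0.3,0,0,0,0,0,0,0.6,0,0,0,0,0,0,0.6,0,0,0,0,0,0,0.6,0]'; python3 nudge.py '[0,0,0,0,0,0.2,0,0,0,0,0,0,0.4,0,0,0,0,0,0,0.4,0,0,0,0,0,0,0.4,0]'
```

```text
t: 39.2
position: [480.8, -319.9, 35.0]
orientation: [0.117, 0.993, -0.001, 0.001]
ft_force: [0.5, -0.1, 0.6]
width: -0.4
gripper_force: 0.0
t: 39.53
position: [479.6, -319.8, 30.4]
orientation: [0.118, 0.993, -0.0, 0.0]
ft_force: [0.5, -0.9, -0.7]
width: 0.2
gripper_force: 0.0
t: 39.87
position: [479.8, -320.0, 30.0]
orientation: [0.118, 0.993, -0.0, 0.001]
ft_force: [-4.3, 2.2, 15.8]
width: 0.3
gripper_force: 7.9
```

```bash
python3 nudge.py '[0,0,0,0,0,-4,0,0,0,0,0,4,-8,0,0,0,0,0,12,-8,0,0,0,0,0,20.4,-8,0,0,0,0,0,20.4,-8,0,0,0,0,0,20.4,-3,0,0,0,0,0,20.4,-1.2,0,0,0,0,0,20.4,-0.6,0,0,0,0,0,20.4,-0.6,0,0,0,0,0,20.4,-0.6,0]'; python3 nudge.py '[0,0,0,0,0,0.3,0,0,0,0,0,0,0.6,0,0,0,0,0,0,0.6,0,0,0,0,0,0,0.6,0]'
```

```text
t: 40.7
position: [502.9, -221.0, 31.0]
orientation: [0.118, 0.993, 0.0, -0.0]
ft_force: [0.2, 0.5, 1.1]
width: -0.2
gripper_force: 0.0
t: 41.03
position: [503.6, -221.2, 30.0]
orientation: [0.118, 0.993, -0.0, 0.0]
ft_force: [-4.9, 2.8, 15.2]
width: -0.1
gripper_force: 8.2
```

Both tops are at z = 30, so both nuts sit on their pocket floors. Next I'll retreat, check once more and hand in.

To row units: -30 mm is -6, 160 mm is 32.

```bash
python3 nudge.py '[0,0,0,0,0,-6,0,0,0,0,0,0,-14,0,0,0,0,0,0,-22,0,0,0,0,8,8,-30,0,0,0,0,16,16,-30,0,0,0,0,16,24,-30,0,0,0,0,16,32,-30,0,0,0,0,16,32,-30,0,0,0,0,16,32,-30,0,0,0,0,16,32,-30,0]'; python3 tray.py
python3 - <<'E'
from h import *
t=cam("top"); s=cam("scene")
print([cen(k) for k in blobs(t,*RED,8,(180,220,240,270))],[(cen(q),cv2.contourArea(q)) for q in blobs(t,(14,110,90),(35,255,255),12,(360,225,470,310)) if cv2.contourArea(q)<2000])
print(r.sign_off())
E
```

```text
t: 41.87
position: [463.2, -45.4, 178.6]
orientation: [0.116, 0.993, -0.0, 0.0]
ft_force: [-0.4, -0.2, -0.4]
width: -0.2
gripper_force: 0.0
top [560.9  65.   30. ] ((16.0, 3.0), 90.0) [276.3 221.5]
scene [562.4  69.7  30. ] [287.2 240.9]
tri (array([560.5,  66.1,  24.2]), np.float64(2.5471909931901036))
[array([207.3, 244.5])] [(array([422.5, 262.8]), 1122.5), (array([404.6, 239.6]), 17.5)]
the job is handed in; nothing more can be done
None
```

I handed the job in at about 42 s: the tray was moved back in front of the chute after it got knocked aside, both nuts were dispensed and are down on the floors of their own rack pockets, the flap is shut, and the cup and tape roll were not touched.

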